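# Close the vial drawer and warmer lid, then press start

## Robot

A 7-joint arm with a two-finger parallel gripper is mounted at the origin on the work surface. World frame = base frame: x ahead of the robot, y to its left, z up, the work surface at z = 0. Lengths are in m, angles in rad, forces in N, time in s.
With the tool pointing down it reaches from about 0.425 to 0.925 m from the base axis. Payload 6.8 kg.
Tool frame: the origin (TCP) lies at the very end of the fingers, on their centre line; the grasp point (between the pads) lies 19 mm behind it; z points along the fingers, y is the line along which they close (so a half turn about z gives the same grasp; the last joint's range is limited). The gripper opens to 85 mm and grips with 20 to 120 N. Pads are 22 mm wide; open, the fingers measure 114 mm over their backs; the gripper's body (76 mm by 85 mm) begins 54 mm behind the grasp point. The pads swing forward as they close: fully open they stand 13 mm farther back than shut.
Start: joints at [-1.318, 0.477, 0.022, 1.555, -0.011, 1.109, -0.083], TCP at [0.238, 0.632, 0.231] pointing down, gripper open.
Joint ranges: [-2.96, 2.96], [-0.34, 2.1], [-1.41, 1.46], [0.24, 2.44], [-1.37, 4.51], [0.17, 1.92], [-2.96, 2.96]. Speed limits (rad/s): [2.39, 2.39, 3.14, 3.14, 3.14, 3.14, 3.14].

## Interface

Orientations are given as a rotation vector (axis times angle).
In Python, from bench import r gives the robot as it stands. The module is installed in compiled form; this text tells all that it offers.
- The arm moves only by the tool servo_tool, never from a script. Its argument "commands" is a list of rows, each a list of 7 numbers: the turn, a rotation vector about the world's x, y, z in degrees, then the shift along the world's x, y, z in mm, then the closure, from 0 (fully open) to 1 (shut). A call has 1 to 5 rows; each row is the pose to reach, as a shift and turn from the pose commanded when the call began; what a row does not reach only later rows make up. A row lasts 1/12 s, in which the tool goes at most 41.7 mm and 7.16 degrees, less where a joint would pass 70% of its speed; a pose out of reach is approached as far as the arm can. A call with a gripper value outside its range is refused whole. The fingers move at their own pace and stop on an object; "force" is the grip in N (left out, the last holds). Time passes only in rows, so rows that repeat a pose let the fingers close. It gives the time, the measured TCP pose, the force, the opening and the grip force at its end, in the units of the state.
- r.get_obs(): the state, without advancing time (a new reading comes with each control period).
- r.grab_frame(name): name is "scene" or "top" or "wrist"; returns (picture, depth): 420x560x3 uint8, blue, green, red; 420x560 float32, m along the optical axis (not along the pixel's ray), 0 where there is no reading.
- r.camera_info(name): a dict with "vertical_fov" (degrees; the focal length in pixels is half the picture's height over the tangent of half this angle, whatever the lens; pixels are square), "cx", "cy" (the principal point, pixels), "D" ([k1, k2, p1, p2, k3] as OpenCV has them; the pictures are not rectified), "cam_to_world" (4x4, takes a point from camera to world coordinates); the wrist camera has in their place "T_tool_cam" (4x4, takes a point from camera to tool coordinates, whose origin is the TCP and whose axes are the flange's). Camera axes: x right, y up, looking along -z (the intrinsics and any distortion apply to the point x, -y, -z); pixel columns grow to the right and rows downward; lengths in m; the calibration is good to about 2 mm. A picture is of the moment at which its call begins: read the wrist's pose just before it. camera_info takes no time and is no camera call.
- r.hand_in(): hands the job in; it is judged then, once.
The state is a dict: "clock": time; "joints": joint angles; "qvel": joint speeds; "tau": joint torques, N m; "tcp_pos": TCP position; "orientation": TCP orientation; "contact_force": force on the tool from outside, world axes, zero at the start; "moment": the same for the moment, N m; "grip_width": finger opening in m; "gripper_force": force on a finger pad.
Only numpy, scipy, OpenCV 4.12 (cv2) and the standard library are available. Lean on these libraries where they do the work, as an engineer would, in place of code of your own. Each camera call takes 0.05 s, during which the arm holds its last target. There are 200 camera calls.

## Task

Get the sampler ready and start the run: push the open vial drawer fully home and push the warmer's raised lid down until it is fully shut, in either order, and only when both are shut press the round start key on the keypad down and let it come up again. Use only your fingertips: pick nothing up, do not lift, tip or shove the loose keypad, and leave the vials, bottles and other things standing where they are.

Things in the scene. Friction and masses are not known exactly. Their poses are not given: they have to be found in the camera images.
- vial_unit: White housing of the vial drawer, 200 deep (its x) x 170 wide (y) x 100 high (z), fixed to the bench. Origin: centre of its underside, on the bench; its own -x axis points out of the front, towards the robot; may be turned by some 10 degrees. Stands left or right, the warmer on the other side.
- drawer_front (a point): Centre line point on the outer face of the drawer's flat grey front panel (no handle), 60 above the bench. The panel is 132 wide, 68 high (from 18 to 86 above the bench) and 12 thick; shut, this outer face stands 12 in front of the housing's front. The fixed vials in the drawer behind it reach 79 above the bench. Axes as vial_unit's.
- drawer (a joint): How far the drawer is out, in m: 0 fully home, 0.11 the full travel. It slides along vial_unit's x axis, pushed in towards +x; it starts 0.05 to 0.09 out, slides with about 1.5 N of friction, meets a hard stop at 0 and stays where left.
- warmer: White vial warmer, 200 deep (x) x 170 wide (y) x 100 high (z), with an open well of vials under a hinged lid, fixed to the bench. Origin: centre of its underside; its own -x axis points to its front, towards the robot; may be turned by some 10 degrees.
- lid_hinge (a point): Middle of the lid's hinge line, which runs along the warmer's y axis, 50 behind the warmer's centre and 100 above the bench. The lid is a flat grey plate, 140 long from hinge to free edge, 150 wide, 10 thick, no handle: shut it lies over the well, its underside at the hinge line's height and its upper face 10 higher.
- lid_edge (a point): Middle of the lid's free edge, on the upper (outer) face, 140 from the hinge line; moves with the lid. When the lid is raised this outer face looks backwards (away from the robot) and up.
- lid (a joint): Lid angle in rad: 0 shut flat, 1.4 fully raised; starts 0.7 to 1.2. The free edge swings forward and down towards the robot as it shuts. The hinge is stiff: the lid stays at any angle and needs about 1 to 3 N at the free edge to move it, all the way down.
- keypad: Loose grey hand keypad lying on the bench, either between the two units or at the far right (the white rack is in the other place), 120 (x) x 70 (y) x 26 high (z), about 0.6 kg. Origin: centre of its underside. Four small 10 mm square keys in a row at its -x end, a dark display at its +x end, the start key between.
- start_key_top (a point): Centre of the top of the round start key, 28 dia, the only round key; it stands 14 proud of the keypad (top 40 above the bench), 8 from the keypad's centre towards its -x end.
- start_key (a joint): How far the start key is pressed, in m: 0 up, 0.006 bottomed. Sprung: about 1.5 N to begin, 5 N to bottom; it comes up by itself.
- vial_a: Loose glass vial, 23 dia x 60 high, upright on the rear half of the top of vial_unit. Origin: centre of its underside.
- vial_b: Another such vial, upright on top of vial_unit.
- bottle: Amber bottle, 66 dia x 150 high, on the bench between the units, towards the back. Origin: centre of its underside.
- tin: Small tin, 40 dia x 35 high, on the bench at the left. Origin: centre of its underside.
- beaker: Clear beaker, 66 dia x 80 high, at the left of the bench. Origin: centre of its underside.
- rack: White vial rack, 140 (x) x 70 (y) x 66 high with its vials, in the place where the keypad is not. Origin: centre of its underside.
- jerrycan_a: White jerrycan, 130 x 100 x 225 high, far left. Origin: centre of its underside.
- jerrycan_b: White jerrycan like the other, far right.
Not all that is in view belongs to the job. There is more than one size of the keypad; the job needs the largest.

How it is judged:
On the way, in this order (a step that is already met when the one before it is completed fails the run):
1. the drawer is home and the lid is shut (value of joint drawer below 0.004 m and value of joint lid below 0.04 rad), for 0.2 s.
2. the start key is pressed down (value of joint start_key above 0.004 m), for 0.05 s.
At the end, for the whole second after the job is handed in: Drawer within 4 mm of home, lid within 0.04 rad of shut, start key up again (within 1.5 mm) and the keypad lying flat and still on the bench (all of step 1 and value of joint start_key below 0.0015 m and angle between keypad's own z axis and vertical below 0.1 rad and height (world z) of keypad below 0.008 m and linear speed of keypad below 0.02 m/s); the robot touches nothing.
It fails at once if the start key is pressed while the drawer or the lid is still open (value of joint start_key above 0.003 m and (value of joint drawer above 0.006 m or value of joint lid above 0.06 rad)).
It fails at once if the keypad is lifted (12 mm), tipped (0.25 rad) or shoved (30 mm) (height (world z) of keypad above 0.012 m or angle between keypad's own z axis and vertical above 0.25 rad or distance of keypad from where it was at the start of the episode above 0.03 m).
It fails at once if a vial, the rack, a bottle, the tin, the beaker or a jerrycan is moved by over 20 mm, lifted or tipped over (distance of any of vial_a, vial_b, bottle, tin, beaker, rack, jerrycan_a, jerrycan_b from where it was at the start of the episode above 0.02 m or angle between any of vial_a, vial_b, bottle, tin, beaker, rack, jerrycan_a, jerrycan_b's own z axis and vertical above 0.4 rad).
It also fails if it takes over 61 s, if anything falls off the work surface, if the arm or the gripper's body presses on something with over 40 N, if the wrist force passes 120 N, or if a joint passes its speed limit or range.

## Working session

There is one attempt and no reset: what is moved stays moved. The work goes in short steps, Python scripts to look and compute and a tool call to move; the robot and the scene stay as the last step left them, time stands still between calls to the robot, and variables do not carry over. Pictures are saved under pics/ and viewed, at most 10 in all, crops included, and the job is handed in when it is done.

Besides the shell and the picture viewer there is one more tool, called after "Emit:" as a command line: name --pt "numbers of a row" for each row, then --argument value for the rest. servo_tool: Moves the arm, as the interface text tells. Its arguments: {"type":"object","properties":{"commands":{"type":"array"},"force":{"type":"number"}},"required":["commands"]}

```bash
mkdir -p pics; cat > h.py <<'E'
import numpy as np, cv2
from bench import r
def pts(name):
    """picture and world point per pixel (from depth)"""
    o=r.get_obs(); im,d=r.grab_frame(name); i=r.camera_info(name)
    f=210/np.tan(np.radians(i["vertical_fov"])/2)
    K=np.array([[f,0,i["cx"]],[0,f,i["cy"]],[0,0,1.]])
    v,u=np.mgrid[:420,:560]
    n=cv2.undistortPoints(np.stack([u,v],-1).reshape(-1,1,2).astype(np.float64),K,np.array(i["D"],float)).reshape(420,560,2)
    P=np.stack([n[...,0]*d,-n[...,1]*d,-d],-1)
    if "cam_to_world" in i: T=np.array(i["cam_to_world"])
    else:
        T=np.eye(4);T[:3,:3]=cv2.Rodrigues(np.array(o["orientation"],float))[0];T[:3,3]=o["tcp_pos"];T=T@np.array(i["T_tool_cam"])
    W=P@T[:3,:3].T+T[:3,3]; W[d==0]=np.nan
    return im,W
E
python3 - <<'E'
from h import *
o=r.get_obs();print(o)
for n in("scene","top"):
    im,W=pts(n);cv2.imwrite(f"pics/{n}0.png",im);np.savez(f"{n}0.npz",im=im,W=W)
    print(n,r.camera_info(n)["cam_to_world"],np.isnan(W[...,0]).mean())
E
```

```text
{'clock': 0.0, 'joints': array([-1.31810591,  0.4777627 ,  0.0223314 ,  1.55644723, -0.01151224,
        1.10929604, -0.08307975]), 'qvel': array([ 1.21923035e-03,  4.78336971e-04, -8.59263350e-04, -7.38653200e-04,
       -4.77281953e-05,  2.64919550e-04,  1.82863250e-03]), 'tau': array([ 3.14358749e-04, -5.96452045e+01,  1.60806801e+00, -2.81194353e+01,
        1.25037198e-02,  9.45434149e-03, -3.76657809e-06]), 'tcp_pos': array([0.23808219, 0.63099021, 0.23035241]), 'orientation': array([-5.63554777e-01, -3.09042327e+00,  2.78588195e-03]), 'contact_force': array([-0.35270043, -0.40973128,  0.2702198 ]), 'moment': array([ 0.00218949, -0.06047166, -0.02972447]), 'gripper_force': 0.0, 'grip_width': 0.08561364873695941}
scene [[-0.2184263  -0.71064253  0.66878781  1.26549161]
 [ 0.97582687 -0.15400168  0.15506579  0.15016322]
 [-0.0072019   0.68649157  0.7271021   0.88903861]
 [ 0.          0.          0.          1.        ]] 0.003869047619047619
top [[-0.00827288  0.97731931 -0.21160937  0.2407207 ]
 [-0.9999464  -0.00940273 -0.00433365 -0.02822813]
 [-0.00622507  0.21156218  0.97734472  1.32932405]
 [ 0.          0.          0.          1.        ]] 0.003784013605442177
```

View pics/top0.png

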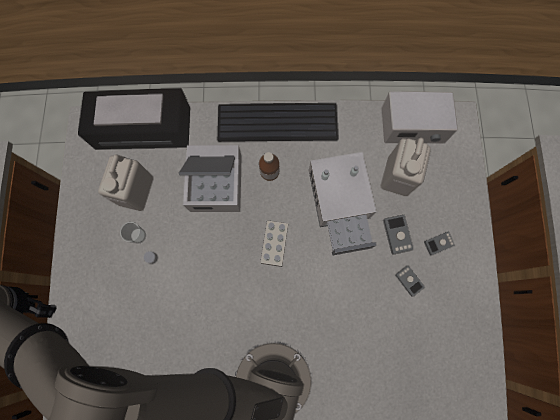

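View pics/scene0.png

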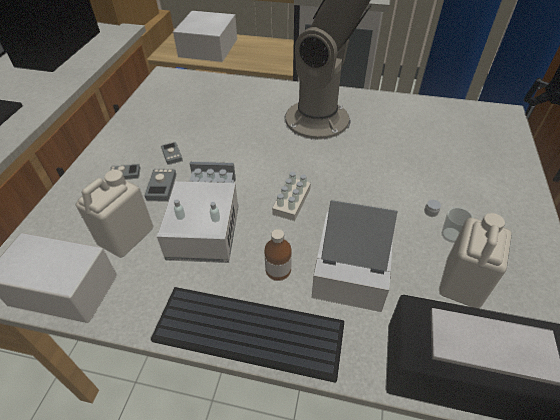

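The top view shows the drawer unit on the right (~342,187) with its open drawer front at (352,250). The warmer, lid raised, is at (210,180), the rack at (275,243) and the largest keypad at (398,235). Next I measure these from depth.

```bash
cat > m.py <<'E'
from h import *
D=np.load("top0.npz");W=D["W"];im=D["im"];S=np.load("scene0.npz")["W"]
def rect(Q,n):
    (c,s,a)=cv2.minAreaRect((Q[:,:2]*1000).astype(np.float32)); print(n,len(Q),np.round(c,1),np.round(s,1),round(a,1),"z",np.round(np.nanpercentile(Q[:,2],[2,50,98])*1000,1))
def sel(W,u0,u1,v0,v1,z0,z1):
    B=W[v0:v1,u0:u1].reshape(-1,3);return B[(B[:,2]>z0)&(B[:,2]<z1)]
rect(sel(W,300,382,145,225,.092,.108),"unit top")
rect(sel(W,322,382,218,260,.075,.1),"panel top")
rect(sel(W,322,382,210,260,.03,.1),"drawer all")
P=sel(W,322,382,210,262,.02,.1);
rect(sel(W,170,250,140,215,.092,.106),"warmer rim")
L=sel(W,170,245,140,180,.11,.3);rect(L,"lid top-cam")
U=S[195:275,310:405].reshape(-1,3);U=U[U[:,2]>.112];rect(U,"lid scene-cam")
c=U.mean(0);n=np.linalg.svd(U-c)[2][2];print("lid plane",c,n,"angle",np.arccos(abs(n[2])))
hi=U[U[:,2]>np.percentile(U[:,2],95)];print("lid edge",hi.mean(0),hi[:,1].min(),hi[:,1].max())
rect(sel(W,384,414,210,256,.017,.05),"keypad");rect(sel(W,384,414,210,256,.034,.05),"key")
for n,b in dict(rack=(258,292,215,270),bottle=(255,283,148,182),k2=(424,456,228,256),k3=(394,424,262,298),jerb=(380,432,130,197)).items(): rect(sel(W,*b,.012,.3),n)
E
python3 m.py
python3 - <<'E'
import cv2
im=cv2.imread("pics/top0.png");cv2.imwrite("pics/crop0.png",cv2.resize(im[130:300,170:460],None,fx=2.7,fy=2.7))
E
```

```text
unit top 3235 [ 598.5 -225. ] [202.5 172.6] 9.4 z [ 94.9 100.3 105.3]
panel top 446 [ 452.5 -239. ] [110.8 150.5] 9.0 z [75.6 81.8 98.1]
drawer all 1611 [ 454.8 -240.6] [168.9 130.9] 89.6 z [45.1 60.3 99.5]
warmer rim 1131 [641.4 190.5] [169.5 203.7] 89.3 z [ 93.5 100.2 104.9]
lid top-cam 921 [650.2 190.2] [148.7  93.5] 89.2 z [112.  175.9 215.6]
lid scene-cam 3924 [650.3 190.8] [152.  96.] 87.6 z [114.2 164.9 213.5]
lid plane [0.65152034 0.19169582 0.16447444] [ 0.7708838  -0.01010062  0.63689571] angle 0.8803313751233321
lid edge [0.61148087 0.19332539 0.21318291] 0.11656256482369741 0.26391179077085447
keypad 797 [ 455.6 -412.7] [121.9  72.8] 11.4 z [20.3 26.4 41. ]
key 59 [ 457.8 -415.7] [28.5 92.5] 83.8 z [35.  38.9 45.3]
rack 947 [430.3  -6.8] [ 70.  140.4] 81.1 z [25.  31.9 69.2]
bottle 460 [675.2   7.9] [61.3 66.4] 4.4 z [ 22.  101.8 153.3]
k2 392 [ 424.4 -550.2] [49.6 91.5] 20.2 z [13.7 19.7 30.2]
k3 453 [ 303.6 -442.8] [90.3 54.8] 36.4 z [13.1 19.4 31.8]
jerb 2544 [ 695.9 -446.5] [170.  216.2] 76.0 z [ 19.1 161.4 222.6]
```

View pics/crop0.png

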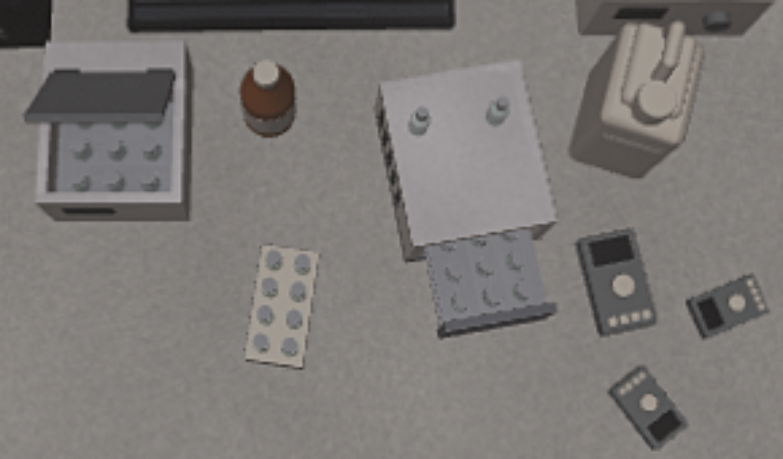

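The crop confirms it: lid raised at about 0.88 rad with its edge near (0.611, 0.193, 0.213), hinge near (0.691, 0.190, 0.100). The drawer unit is yawed about +9.4° and the large keypad's round key is at crop (623,286). I'll shut the lid first.

Emit:
servo_tool --pt "0 0 4 0 0 40 1" --pt "0 0 8 0 0 80 1" --pt "0 0 12 20 -20 110 1" --pt "0 0 16 45 -45 110 1" --pt "0 0 20 70 -70 110 1" --force 40

```text
clock: 0.52
tcp_pos: [0.3086, 0.5622, 0.3436]
orientation: [0.009, 3.14, 0.006]
contact_force: [2.0, -0.3, -1.2]
grip_width: 0.0257
gripper_force: 0.0
```

Emit:
servo_tool --pt "0 0 0 25 -26 0 1" --pt "0 0 0 50 -52 0 1" --pt "0 0 0 75 -78 0 1" --pt "0 0 0 100 -104 0 1" --pt "0 0 0 125 -130 0 1"

```text
clock: 0.93
tcp_pos: [0.4341, 0.4299, 0.341]
orientation: [-0.018, -3.141, 0.001]
contact_force: [0.1, 0.9, 0.4]
grip_width: 0.0003
gripper_force: 0.0
```

Emit:
servo_tool --pt "0 0 0 25 -26 0 1" --pt "0 0 0 50 -52 0 1" --pt "0 0 0 75 -78 0 1" --pt "0 0 0 100 -104 0 1" --pt "0 0 0 125 -130 0 1"

```text
clock: 1.35
tcp_pos: [0.559, 0.3, 0.341]
orientation: [-0.018, -3.141, 0.001]
contact_force: [0.7, 0.1, 0.4]
grip_width: 0.0002
gripper_force: 0.0
```

Emit:
servo_tool --pt "0 0 0 25 -26 0 1" --pt "0 0 0 50 -52 0 1" --pt "0 0 0 75 -78 0 1" --pt "0 0 0 105 -111 0 1" --pt "0 0 0 105 -111 0 1"

```text
clock: 1.77
tcp_pos: [0.6675, 0.1808, 0.3403]
orientation: [0.036, 3.14, -0.01]
contact_force: [-1.0, -2.4, 0.4]
grip_width: 0.0
gripper_force: 0.0
```

Emit:
servo_tool --pt "0 0 0 -2 2 -30 1" --pt "0 0 0 -4 4 -60 1" --pt "0 0 0 -7 8 -90 1" --pt "0 0 0 -7 8 -125 1" --pt "0 0 0 -7 8 -125 1"

```text
clock: 2.18
tcp_pos: [0.6515, 0.1978, 0.2084]
orientation: [-0.017, -3.129, 0.007]
contact_force: [-1.6, -1.0, -1.6]
grip_width: -0.0002
gripper_force: 0.0
```

Emit:
servo_tool --pt "0 0 0 -13 0 -8 1" --pt "0 0 0 -26 0 -16 1" --pt "0 0 0 -34 0 -23 1" --pt "0 0 0 -42 0 -30 1" --pt "0 0 0 -50 0 -40 1"

```text
clock: 2.6
tcp_pos: [0.6073, 0.1988, 0.1787]
orientation: [0.019, 3.138, 0.002]
contact_force: [0.6, 0.2, 1.2]
grip_width: 0.0001
gripper_force: 0.5
```

Emit:
servo_tool --pt "0 0 0 -8 0 -9 1" --pt "0 0 0 -13 0 -19 1" --pt "0 0 0 -19 0 -30 1" --pt "0 0 0 -22 0 -39 1" --pt "0 0 0 -24 0 -47 1"

```text
clock: 3.02
tcp_pos: [0.5822, 0.1988, 0.1293]
orientation: [0.018, 3.141, 0.0]
contact_force: [-0.5, -1.4, 0.7]
grip_width: 0.0
gripper_force: 0.4
```

Emit:
servo_tool --pt "0 0 0 0 0 -5 1" --pt "0 0 0 -2 0 -10 1" --pt "0 0 0 -3 0 -14 1" --pt "0 0 0 -3 0 -18 1" --pt "0 0 0 -3 0 -20 1"

```text
clock: 3.43
tcp_pos: [0.5795, 0.1986, 0.1103]
orientation: [-0.019, -3.141, -0.0]
contact_force: [-9.6, -2.5, 25.0]
grip_width: 0.0005
gripper_force: 12.3
```

Emit:
servo_tool --pt "0 0 0 0 0 0 1" --pt "0 0 0 0 0 20 1" --pt "0 0 0 0 0 55 1" --pt "0 0 0 -30 -20 90 1" --pt "0 0 0 -60 -50 110 1"

```text
clock: 3.85
tcp_pos: [0.5294, 0.1592, 0.2156]
orientation: [0.013, 3.137, 0.004]
contact_force: [0.6, -0.5, 1.7]
grip_width: -0.0
gripper_force: 0.0
```

```bash
python3 - <<'E'
from h import *
im,W=pts("scene");im2,W2=pts("top");cv2.imwrite("pics/s1.png",im)
B=W[150:300,290:410].reshape(-1,3)
Q=B[(B[:,0]>.57)&(B[:,0]<.68)&(B[:,1]>.13)&(B[:,1]<.25)&(B[:,2]>.07)&(B[:,2]<.15)]
print(len(Q),np.polyfit(Q[:,0],Q[:,2],1),np.percentile(Q[:,2],[5,50,95]))
# panel: in unit frame
D=np.load("top0.npz")["W"];c,s=np.cos(np.radians(9.4)),np.sin(np.radians(9.4))
for n,w in(("top",D),("scene",np.load("scene0.npz")["W"])):
    q=w.reshape(-1,3)-[.5985,-.225,0];X=q[:,0]*c+q[:,1]*s;Y=-q[:,0]*s+q[:,1]*c
    m=(X<-.105)&(X>-.25)&(abs(Y)<.06)&(q[:,2]>.079)&(q[:,2]<.095);print(n,m.sum(),np.percentile(X[m],[1,5,25,50,75,95]))
    m&=(X<np.percentile(X[m],50));print(Y[m].min(),Y[m].max())
# start key: bright disc
for n in("top0","scene0"):
    z=np.load(n+".npz");im=z["im"];w=z["W"]
    m=(im.min(2)>np.percentile(im,70) if 0 else im.min(2)>120)&(abs(w[...,0]-.455)<.06)&(abs(w[...,1]+.413)<.045)&(w[...,2]>.02)
    k,lab,st,ce=cv2.connectedComponentsWithStats(m.astype(np.uint8))
    for i in range(1,k):
        if st[i,4]>8: print(n,st[i],ce[i],np.nanmedian(w[lab==i],0))
E
```

```text
1806 [-0.00077877  0.11157388] [0.10891501 0.11108115 0.11338873]
top 272 [-0.20173245 -0.20099063 -0.19661195 -0.19132045 -0.16076613 -0.12525639]
-0.05943057219902054 0.05989264760538006
scene 297 [-0.20025285 -0.19743281 -0.19202745 -0.18820105 -0.15997363 -0.12554504]
-0.05987367283060504 0.05993387946103877
top0 [397 232   8   8  51] [400.45098039 235.29411765] [ 0.44880284 -0.41420651  0.03915485]
top0 [408 245   3   3   9] [409. 246.] [ 0.41384954 -0.44407511  0.03111557]
top0 [404 246   3   3   9] [405. 247.] [ 0.4107152  -0.4299256   0.02918461]
scene0 [155 169  17   3  40] [162.525 170.   ] [ 0.40729862 -0.42324164  0.02806859]
scene0 [155 173   9   7  49] [159.20408163 176.18367347] [ 0.44690706 -0.41545239  0.03963659]
```

View pics/s1.png

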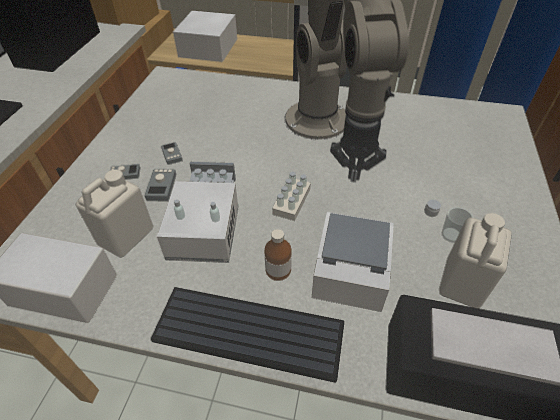

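The lid lies flat at about 0.111 m, so it is shut. The drawer is about 90 mm out, with its outer face at (0.399, -0.258). Next I go in front of it.

Emit:
servo_tool --pt "0 0 2 -12 -25 0 1" --pt "0 0 4 -26 -60 0 1" --pt "0 0 6 -40 -95 0 1" --pt "0 0 8 -54 -130 0 1" --pt "0 0 9.4 -68 -165 0 1"

```text
clock: 4.37
tcp_pos: [0.4591, -0.0097, 0.2129]
orientation: [-0.242, 3.132, 0.0]
contact_force: [0.8, -0.9, 0.3]
grip_width: -0.0001
gripper_force: 0.0
```

Emit:
servo_tool --pt "0 0 0 -14 -35 0 1" --pt "0 0 0 -28 -70 0 1" --pt "0 0 0 -42 -105 0 1" --pt "0 0 0 -56 -140 0 1" --pt "0 0 0 -70 -175 0 1"

```text
clock: 4.78
tcp_pos: [0.3891, -0.1849, 0.2131]
orientation: [-0.239, 3.132, -0.0]
contact_force: [0.8, -0.2, -0.2]
grip_width: 0.0003
gripper_force: 0.0
```

Emit:
servo_tool --pt "0 0 0 -14 -30 0 1" --pt "0 0 0 -28 -55 0 1" --pt "0 0 0 -34 -75 0 1" --pt "0 0 0 -34 -75 0 1" --pt "0 0 0 -34 -75 0 1"

```text
clock: 5.2
tcp_pos: [0.3556, -0.2592, 0.213]
orientation: [0.234, -3.133, 0.0]
contact_force: [-0.3, 0.2, 0.1]
grip_width: -0.0
gripper_force: 0.0
```

Emit:
servo_tool --pt "0 0 0 0 -3 -35 1" --pt "0 0 0 0 -5 -70 1" --pt "0 0 0 0 -5 -105 1" --pt "0 0 0 0 -5 -140 1" --pt "0 0 0 0 -5 -158 1"

```text
clock: 5.62
tcp_pos: [0.3551, -0.2609, 0.0517]
orientation: [0.243, -3.129, -0.004]
contact_force: [-0.0, 0.5, -0.2]
grip_width: 0.0001
gripper_force: 0.0
```

Emit:
servo_tool --pt "0 0 0 10 1.6 0 1" --pt "0 0 0 20 3.3 0 1" --pt "0 0 0 30 5 0 1" --pt "0 0 0 40 6.6 0 1" --pt "0 0 0 50 8.3 0 1"

```text
clock: 6.03
tcp_pos: [0.4078, -0.2548, 0.0563]
orientation: [-0.24, 3.131, -0.001]
contact_force: [-2.9, -0.2, 1.5]
grip_width: 0.0001
gripper_force: 1.1
```

Emit:
servo_tool --pt "0 0 0 10 1.6 0 1" --pt "0 0 0 20 3.3 0 1" --pt "0 0 0 30 5 0 1" --pt "0 0 0 40 6.6 0 1" --pt "0 0 0 50 8.3 0 1"

```text
clock: 6.45
tcp_pos: [0.4568, -0.2466, 0.0551]
orientation: [-0.239, 3.132, 0.0]
contact_force: [-1.6, -0.7, 1.2]
grip_width: -0.0001
gripper_force: 1.1
```

Emit:
servo_tool --pt "0 0 0 4 0.7 0 1" --pt "0 0 0 8 1.3 0 1" --pt "0 0 0 12 2 0 1" --pt "0 0 0 15 2.5 0 1" --pt "0 0 0 17 2.8 0 1"

```text
clock: 6.87
tcp_pos: [0.4728, -0.2439, 0.0549]
orientation: [0.239, -3.132, -0.0]
contact_force: [-1.1, 0.7, 1.4]
grip_width: -0.0001
gripper_force: 0.8
```

Emit:
servo_tool --pt "0 0 0 2 0.3 0 1" --pt "0 0 0 4 0.7 0 1" --pt "0 0 0 6 1 0 1" --pt "0 0 0 7 1.2 0 1" --pt "0 0 0 7 1.2 0 1"

```text
clock: 7.28
tcp_pos: [0.477, -0.2431, 0.0547]
orientation: [0.236, -3.128, -0.002]
contact_force: [-8.7, -0.5, 5.5]
grip_width: -0.0002
gripper_force: 4.2
```

Emit:
servo_tool --pt "0 0 0 2 0.3 0 1" --pt "0 0 0 4 0.7 0 1" --pt "0 0 0 4 0.7 0 1"

```text
clock: 7.53
tcp_pos: [0.4769, -0.2429, 0.0542]
orientation: [0.233, -3.122, -0.005]
contact_force: [-18.4, -0.6, 12.3]
grip_width: -0.0001
gripper_force: 9.1
```

Emit:
servo_tool --pt "0 0 0 -12 -2 0 1" --pt "0 0 0 -40 -6.6 0 1" --pt "0 0 0 -60 -10 15 1" --pt "0 0 0 -70 -12 50 1" --pt "0 0 0 -70 -12 90 1"

```text
clock: 7.95
tcp_pos: [0.4097, -0.2542, 0.1443]
orientation: [0.234, -3.128, -0.003]
contact_force: [1.8, -0.0, 0.8]
grip_width: -0.0002
gripper_force: 0.0
```

Emit:
servo_tool --pt "0 0 0 0 0 30 1" --pt "0 0 0 0 0 60 1" --pt "0 0 0 0 0 60 1"

```text
clock: 8.2
tcp_pos: [0.4173, -0.2561, 0.2108]
orientation: [-0.237, 3.122, -0.006]
contact_force: [1.1, -0.4, 0.1]
grip_width: -0.0
gripper_force: 0.0
```

```bash
python3 - <<'E'
from h import *
c,s=np.cos(np.radians(9.4)),np.sin(np.radians(9.4))
print(r.get_obs()["tcp_pos"])
for n in("top","scene"):
    im,w=pts(n);cv2.imwrite(f"pics/{n}2.png",im)
    q=w.reshape(-1,3)-[.5985,-.225,0];X=q[:,0]*c+q[:,1]*s;Y=-q[:,0]*s+q[:,1]*c
    m=(X<-.103)&(X>-.25)&(abs(Y)<.06)&(q[:,2]>.079)&(q[:,2]<.095);print(n,m.sum(),np.percentile(X[m],[1,5,25,50,75,95]))
    m=(im.min(2)>120)&(abs(w[...,0]-.455)<.06)&(abs(w[...,1]+.413)<.045)&(w[...,2]>.02)
    k,lab,st,ce=cv2.connectedComponentsWithStats(m.astype(np.uint8))
    for i in range(1,k):
        if st[i,4]>8: print(n,st[i],ce[i],np.nanmedian(w[lab==i],0))
E
```

```text
[ 0.41726544 -0.25607275  0.21076057]
top 112 [-0.11296766 -0.11255844 -0.11091338 -0.10872096 -0.10582711 -0.10336322]Traceback (most recent call last):
  File "<stdin>", line 7, in <module>
    return _quantile_unchecked(
        a, q, axis, out, overwrite_input, method, keepdims, weights)
    return _ureduce(a,
                    func=_quantile_ureduce_func,
    ...<5 lines>...
                    overwrite_input=overwrite_input,
                    method=method)
    r = func(a, **kwargs)
    result = _quantile(arr,
                       quantiles=q,
    ...<2 lines>...
                       out=out,
                       weights=wgt)
    slices_having_nans = np.isnan(arr[-1, ...])
                                  ~~~^^^^^^^^^
IndexError: index -1 is out of bounds for axis 0 with size 0
```

View pics/top2.png

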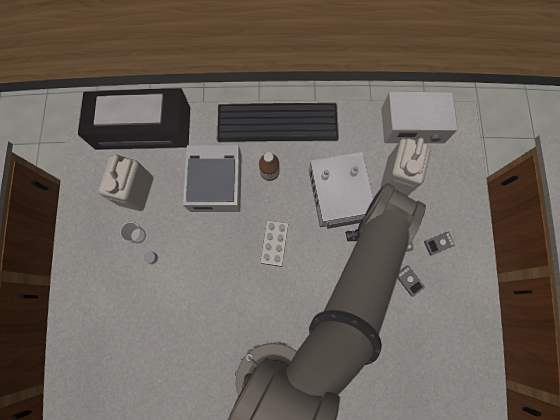

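The drawer face now stands at -0.113 m in the unit's frame, which means home, and the lid looks shut. I move over the start key at (0.448, -0.415).

Emit:
servo_tool --pt "0 0 0 8 -38 0 1" --pt "0 0 0 16 -76 0 1" --pt "0 0 0 24 -114 0 1" --pt "0 0 0 31 -150 0 1" --pt "0 0 0 31 -159 0 1"

```text
clock: 8.72
tcp_pos: [0.4442, -0.4184, 0.2035]
orientation: [0.233, -3.131, 0.005]
contact_force: [-0.0, -0.6, 0.2]
grip_width: 0.0001
gripper_force: 0.0
```

Emit:
servo_tool --pt "0 0 0 0 0 -35 1" --pt "0 0 0 0 0 -70 1" --pt "0 0 0 0 0 -100 1" --pt "0 0 0 0 0 -130 1" --pt "0 0 0 0 0 -130 1"

```text
clock: 9.13
tcp_pos: [0.4411, -0.409, 0.068]
orientation: [0.239, -3.123, -0.013]
contact_force: [-0.4, 1.5, -1.2]
grip_width: 0.0002
gripper_force: 0.0
```

Emit:
servo_tool --pt "0 0 0 0 0 0 1" --pt "0 0 0 0 0 0 1"

```text
clock: 9.3
tcp_pos: [0.445, -0.4135, 0.0758]
orientation: [-0.239, 3.132, -0.001]
contact_force: [-0.9, -0.3, 1.0]
grip_width: -0.0001
gripper_force: 0.0
```

Emit:
servo_tool --pt "0 0 0 3 -1 -10 1" --pt "0 0 0 3 -1 -20 1" --pt "0 0 0 3 -1 -28 1" --pt "0 0 0 3 -1 -32 1" --pt "0 0 0 3 -1 -32 1"

```text
clock: 9.72
tcp_pos: [0.4472, -0.4134, 0.0419]
orientation: [0.239, -3.131, -0.002]
contact_force: [0.4, -0.1, -0.6]
grip_width: -0.0002
gripper_force: 0.0
```

Emit:
servo_tool --pt "0 0 0 0 0 -2 1" --pt "0 0 0 0 0 -4 1" --pt "0 0 0 0 0 -6 1" --pt "0 0 0 0 0 -7 1" --pt "0 0 0 0 0 -8 1"

```text
clock: 10.13
tcp_pos: [0.4479, -0.4143, 0.0353]
orientation: [-0.239, 3.132, -0.001]
contact_force: [-0.8, 0.5, 4.6]
grip_width: 0.0001
gripper_force: 2.1
```

Nearly bottomed; a little more, then release.

Emit:
servo_tool --pt "0 0 0 0 0 -2 1" --pt "0 0 0 0 0 -4 1" --pt "0 0 0 0 0 -4 1"

```text
clock: 10.38
tcp_pos: [0.448, -0.4144, 0.0337]
orientation: [-0.238, 3.131, 0.001]
contact_force: [-7.2, 6.6, 26.0]
grip_width: 0.0001
gripper_force: 13.4
```

Emit:
servo_tool --pt "0 0 0 0 0 0 1" --pt "0 0 0 0 0 5 1" --pt "0 0 0 0 0 12 1" --pt "0 0 0 0 0 30 1" --pt "0 0 0 0 0 60 1"

```text
clock: 10.8
tcp_pos: [0.4463, -0.4123, 0.0891]
orientation: [0.239, -3.128, -0.006]
contact_force: [0.5, -0.0, -0.4]
grip_width: -0.0001
gripper_force: 0.0
```

Emit:
servo_tool --pt "0 0 0 0 0 40 1" --pt "0 0 0 0 0 80 1" --pt "0 0 0 -20 30 100 1" --pt "0 0 0 -35 65 100 1" --pt "0 0 0 -50 100 100 1"

```text
clock: 11.22
tcp_pos: [0.3977, -0.314, 0.1923]
orientation: [-0.236, 3.13, -0.003]
contact_force: [1.2, 1.2, 0.5]
grip_width: 0.0004
gripper_force: 0.0
```

```bash
python3 - <<'E'
from h import *
c,s=np.cos(np.radians(9.4)),np.sin(np.radians(9.4))
for n in("top","scene"):
    im,w=pts(n)
    q=w.reshape(-1,3)-[.5985,-.225,0];X=q[:,0]*c+q[:,1]*s;Y=-q[:,0]*s+q[:,1]*c
    m=(X<-.103)&(X>-.25)&(abs(Y)<.06)&(q[:,2]>.079)&(q[:,2]<.095)
    if m.any():print(n,m.sum(),np.percentile(X[m],[1,5,50]))
    m=(im.min(2)>120)&(abs(w[...,0]-.455)<.06)&(abs(w[...,1]+.413)<.045)&(w[...,2]>.02)&(w[...,2]<.06)
    k,lab,st,ce=cv2.connectedComponentsWithStats(m.astype(np.uint8))
    for i in range(1,k):
        if st[i,4]>8: print(n,st[i],np.nanmedian(w[lab==i],0))
    l=w.reshape(-1,3);l=l[(abs(l[:,0]-.625)<.05)&(abs(l[:,1]-.19)<.05)];print("lid z",np.median(l[:,2]))
E
```

```text
top 127 [-0.11262414 -0.11217548 -0.10844784]
lid z 0.11083065406105708
scene [154 169  18   3  47] [ 0.4069579  -0.42446198  0.02773704]
scene [155 173   9   7  48] [ 0.44671316 -0.41608413  0.03994586]
lid z 0.11104072798896447
```

Key bottomed with 26 N at z=0.034 and is up again at 0.040; the keypad has not moved, and the drawer and lid are shut.

```bash
python3 -c "
from bench import r
print(r.hand_in())"
```

```text
the job is handed in; nothing more can be done
None
```

The lid is shut, the drawer is home, and the start key was then pressed to the bottom and came up again; the job was handed in at about 11 s, but `hand_in` returned no verdict.

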